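# Shut the workshop air and swing the lock-off lever across

## Robot

A 6-joint arm with a two-finger parallel gripper is mounted at the origin on a cart in front of the work surface, level with it; the furniture and walls round the work are solid. World frame = base frame: x ahead of the robot, y to its left, z up, the work surface at z = 0. Lengths are in m, angles in rad, forces in N, time in s.
With the tool pointing down it reaches from about 0.35 to 0.775 m from the base axis. Payload 5.5 kg.
Tool frame: the origin (TCP) lies at the very end of the fingers, on their centre line; the grasp point (between the pads) lies 19 mm behind it; z points along the fingers, y is the line along which they close (so a half turn about z gives the same grasp; the last joint's range is limited). The gripper opens to 85 mm and grips with 20 to 120 N. Pads are 22 mm wide; open, the fingers measure 114 mm over their backs; the gripper's body (76 mm by 85 mm) begins 54 mm behind the grasp point. The pads swing forward as they close: fully open they stand 13 mm farther back than shut.
Start: joints at [1.017, 0.313, 0.046, 1.304, 0, 1.431], TCP at [0.231, 0.527, 0.231] pointing down, gripper open.
Joint ranges: [-2.76, 2.76], [-0.86, 1.69], [-1.03, 1.26], [-2.2, 2.34], [-1.47, 1.5], [-3.14, 3.14]. Speed limits (rad/s): [2.57, 2.57, 3.14, 3.14, 3.14, 3.14].

## Interface

Orientations are given as a unit quaternion [w, x, y, z].
In Python, from workcell import get_state, read_camera, calibration, hand_in gives the robot as it stands.
- The arm moves only by the tool drive_tool, never from a script. Its argument "deltas" is a list that holds one entry, the list of rows, each a list of 7 numbers: the closure in counts, from 0 (fully open) to 255 (shut), then the shift along the tool's x, y, z in m, then the turn, a rotation vector about the tool's x, y, z in degrees. A call has 1 to 12 rows; each row is the pose to reach, as a shift and turn from the pose commanded when the call began, along the tool's axes at that moment; what a row does not reach only later rows make up. A row lasts 1/8 s, in which the tool goes at most 62.5 mm and 10.7 degrees, less where a joint would pass 70% of its speed; a pose out of reach is approached as far as the arm can. A call with a gripper value outside its range is refused whole. The fingers move at their own pace and stop on an object; "newtons" is the grip in N (left out, the last holds). Time passes only in rows, so rows that repeat a pose let the fingers close. It gives the time, the measured TCP pose, the force, the opening and the grip force at its end, in the units of the state.
- get_state(): the state, without advancing time (a new reading comes with each control period).
- read_camera(name): name is "scene" or "side" or "wrist"; returns (picture, depth): 400x640x3 uint8, red, green, blue; 400x640 float32, m along the optical axis (not along the pixel's ray), 0 where there is no reading.
- calibration(name): a dict with "mtx" (3x3 intrinsics, pixels), "world_from_camera" (4x4, takes a point from camera to world coordinates). Camera axes: x right, y up, looking along -z (the intrinsics and any distortion apply to the point x, -y, -z); pixel columns grow to the right and rows downward; lengths in m; the calibration is good to about 2 mm. A picture is of the moment at which its call begins: read the wrist's pose just before it. calibration takes no time and is no camera call; for the wrist camera it gives the pose at the moment of the call.
- hand_in(): hands the job in; it is judged then, once.
The state is a dict: "clock": time; "joint_pos": joint angles; "qvel": joint speeds; "tau": joint torques, N m; "tcp_pos": TCP position; "orientation": TCP orientation; "wrist_force": force on the tool from outside, world axes, zero at the start; "ft_torque": the same for the moment, N m; "finger_gap": finger opening in m; "grip_force": force on a finger pad.
Only numpy, scipy, OpenCV 4.12 (cv2) and the standard library are available. Lean on these libraries where they do the work, as an engineer would, in place of code of your own. Each camera call takes 0.05 s, during which the arm holds its last target. There are 200 camera calls.

## Task

Make the bench air unit safe: turn the straight bar handle of the shut-off valve clockwise (seen from above) until it comes up firmly against its stop, without wrenching it, then swing the one-sided lock-off lever clockwise too, all the way across to its far stop, so that it traps the valve shut. The lever only frees once the valve is fully shut. Leave the torch, the grease tub and the spanner beside the unit where they lie.

Things in the scene. Friction and masses are not known exactly. Their poses are not given: they have to be found in the camera images.
- unit_centre (a point): Centre of the top face of the fixed grey base plate, 172 x 300 x 8 mm, screwed to the bench. x points along its short side, away from the robot within 25 degrees; y along the long side, to the left; z up. The vertical axis of the shut-off valve is at y = +65 mm, that of the lock-off lever at y = -65 mm. Steel discs 156 mm across lie under the handles, 26 to 34 mm above the bench.
- shutoff_bar (a point): Middle of the shut-off valve's handle, on the valve's axis, 76 mm above the bench: a straight dark steel bar, 112 mm long, 18 mm wide, 24 mm tall (64 to 88 mm above the bench). x runs along the bar, z up. Turns clockwise from above to shut, friction 0.22 N m, stays where left.
- shutoff_end (a point): One end of that bar, 56 mm out along its x. The bar is refitted on a splined spindle in any clocking, so its angle does not tell how far shut the valve is: from the start it has 1.3 to 2.6 rad to go to its rigid stop, to be found by feel (likely with a regrasp). The stop at fully open is 0 to 1.3 rad counterclockwise of the start.
- lock_grip (a point): Grip point of the lock-off lever, 75 mm out from its axis, 76 mm above the bench: a one-sided dark steel lever, 18 mm wide, 24 mm tall (64 to 88 mm above the bench), flat-sided from 25 to 90 mm out, with a 26 mm round knob 104 mm out. x points outward along the lever, z up.
- lock_pivot (a point): Point on the lever's vertical axis, 76 mm above the bench, 75 mm from the grip point. The lever's disc and the valve's disc overlap, each with a round scallop in its rim: the lever can turn only while the valve's scallop faces it, which is at the valve's stop (it binds if the valve is more than about 7 degrees short).
- lock_lever (a joint): Angle of the lock-off lever, rad: 0 at the start (pointing away from the robot and to the right), growing clockwise from above to 1.571 at the far stop (pointing towards the robot and to the right). Friction 0.18 N m; stays where left. Until the valve is fully shut it moves less than 0.15 rad.
- torch: Bystander: black rubber torch lying down, 44 x 112 x 46 mm, behind the unit. Origin at the centre of its underside.
- grease_tub: Bystander: round tub with lid, 73 mm across, 57 mm tall, behind the unit. Origin at the centre of its underside.
- spanner: Bystander: double open-ended spanner lying flat, 34 x 186 x 6 mm, to the left of the unit. Origin at the centre of its underside.
- stop_post: Fixed stop of the shut-off valve: a 12 mm dark steel post at the left rear of the base plate, top 47 mm above the bench, with a 10 mm finger over the valve's disc. A 10 mm peg standing on the disc meets the finger when the valve is fully shut, 68 mm from the valve's axis (over 60 N, about 4 N m, damages it). Origin on the valve's axis.

How it is judged:
On the way, in this order (a step that is already met when the one before it is completed fails the run):
1. the shut-off bar has been turned well towards shut while the lock-off lever is still at its start (distance of shutoff_end from where it was at the start of the episode above 0.05 m and value of joint lock_lever below 0.15 rad), for 0.1 s.
2. the lock-off lever has been swung across to its far stop (value of joint lock_lever above 1.45 rad), for 0.2 s.
At the end, for the whole second after the job is handed in: The lock-off lever stands within 0.12 rad of its far stop (above 1.45 rad), which it can reach only with the valve fully shut and which then traps the valve; the end of the shut-off bar is more than 50 mm from where it started (value of joint lock_lever above 1.45 rad and distance of shutoff_end from where it was at the start of the episode above 0.05 m); the robot touches nothing.
It fails at once if the torch, the grease tub or the spanner is moved more than 30 mm (distance of any of torch, grease_tub, spanner from where it was at the start of the episode above 0.03 m).
It fails at once if the shut-off is wrenched against its stop post with more than 60 N (about 4 N m on the handle) (contact force between stop_post and anything else above 60 N).
It also fails if it takes over 64 s, if anything falls off the work surface, if the arm or the gripper's body presses on something with over 40 N, if the wrist force passes 120 N, or if a joint passes its speed limit or range.

## Working session

There is one attempt and no reset: what is moved stays moved. The work goes in short steps, Python scripts to look and compute and a tool call to move; the robot and the scene stay as the last step left them, time stands still between calls to the robot, and variables do not carry over. Pictures are saved under pics/ and viewed, at most 10 in all, crops included, and the job is handed in when it is done.

Besides the shell and the picture viewer there is one more tool, called after "Call:" in YAML: its name, and indented under it one key for each argument. drive_tool: Moves the arm, as the interface text tells. Its arguments: {"type":"object","properties":{"deltas":{"type":"array","items":{"type":"array","items":{"type":"array","items":{"type":"number"}}}},"newtons":{"type":"number"}},"required":["deltas"]}

```bash
mkdir -p pics; ls; python3 - <<'E'
from workcell import *
import cv2,numpy as np
s=get_state();print(s)
for n in("scene","side"):
    p,d=read_camera(n);cv2.imwrite(f"pics/{n}0.png",p[:,:,::-1]);np.save(f"pics/{n}0.npy",d)
    c=calibration(n);print(n,c)
E
```

```text
pics
{'clock': 0.0, 'joint_pos': array([1.01739966e+00, 3.14028910e-01, 4.49540332e-02, 1.30357593e+00,
       3.32016580e-05, 1.43114520e+00]), 'qvel': array([-0.0006579 , -0.00069596, -0.00047944, -0.002934  , -0.00147519,
       -0.00054678]), 'tau': array([-1.30357871e-04, -4.80621064e+01,  2.98537034e+01,  1.92866108e-02,
       -1.75225146e-04,  2.00111765e-05]), 'tcp_pos': array([0.230929  , 0.52603125, 0.23038244]), 'orientation': array([-3.30532601e-04,  2.05400284e-01,  9.78677609e-01, -8.66484845e-04]), 'wrist_force': array([0.27393067, 0.01256713, 0.12887874]), 'ft_torque': array([ 0.01106074, -0.04600244, -0.06641918]), 'grip_force': 0.0, 'finger_gap': 0.0857043877518537}
scene {'mtx': array([[362.39224106,   0.        , 318.47339211],
       [  0.        , 362.39224106, 193.83855721],
       [  0.        ,   0.        ,   1.        ]]), 'world_from_camera': array([[ 0.6624758 ,  0.49159426, -0.56520872,  0.138644  ],
       [-0.74905507,  0.44129282, -0.49414284, -0.2551765 ],
       [ 0.00650477,  0.75073013,  0.66057699,  0.66040807],
       [ 0.        ,  0.        ,  0.        ,  1.        ]])}
side {'mtx': array([[366.23839801,   0.        , 323.00361609],
       [  0.        , 366.23839801, 199.87741843],
       [  0.        ,   0.        ,   1.        ]]), 'world_from_camera': array([[ 0.99647764,  0.02316008, -0.08059728,  0.57570679],
       [-0.08245759,  0.44557389, -0.89143965, -0.57829685],
       [ 0.01526623,  0.89494554,  0.44591414,  0.46706824],
       [ 0.        ,  0.        ,  0.        ,  1.        ]])}
```

View pics/scene0.png

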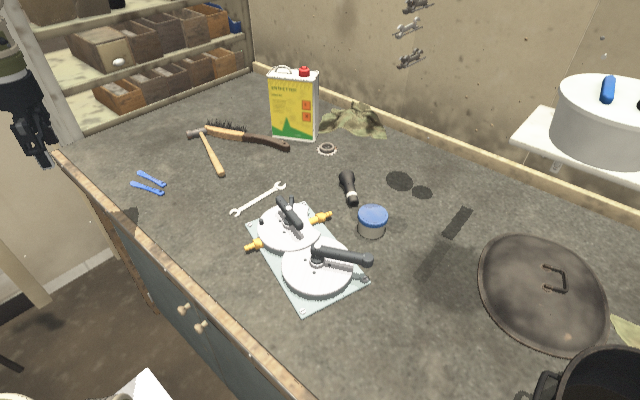

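View pics/side0.png

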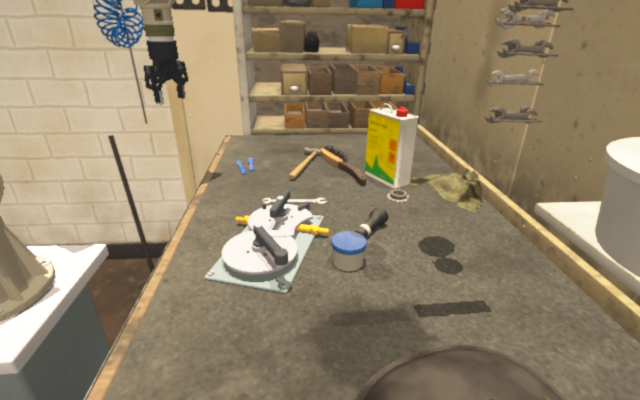

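Scene view: the valve bar is at about (290,212), the lever runs from (318,254) to its knob at (366,261), and the tub is at (372,222). The torch is at (348,188) and the spanner at (258,199). Next I'll segment the handle tops by depth.

```bash
cat > h.py <<'E'
from workcell import *
import cv2,numpy as np
def cloud(d,c):
    v,u=np.nonzero(d>0);z=d[v,u];K=c["mtx"]
    P=np.stack([(u-K[0,2])/K[0,0]*z,-(v-K[1,2])/K[1,1]*z,-z,np.ones_like(z)],1)
    return (P@c["world_from_camera"].T)[:,:3],u,v
def ray(u,v,c,z):
    K=c["mtx"];T=c["world_from_camera"]
    r=T[:3,:3]@np.array([(u-K[0,2])/K[0,0],-(v-K[1,2])/K[1,1],-1]);o=T[:3,3]
    return o+r*(z-o[2])/r[2]
E
python3 - <<'E'
from h import *
for n in("scene","side"):
    d=np.load(f"pics/{n}0.npy");p=cv2.imread(f"pics/{n}0.png");c=calibration(n)
    P,u,v=cloud(d,c)
    for lo,hi,nm in((.078,.1,"handles"),(.028,.038,"disc"),(.052,.064,"tub?")):
        m=(P[:,2]>lo)&(P[:,2]<hi)&(P[:,0]>.3)&(P[:,0]<.8)&(abs(P[:,1])<.35)
        im=np.zeros(d.shape,np.uint8);im[v[m],u[m]]=255
        k,l,st,ce=cv2.connectedComponentsWithStats(im)
        for i in range(1,k):
            if st[i,4]<15: continue
            q=P[l[v,u]==i];r=cv2.minAreaRect((q[:,:2]*1000).astype(np.float32))
            print(n,nm,st[i,4],ce[i].round(),q.mean(0).round(4),[np.round(x,1) for x in r])
a=cv2.imread("pics/scene0.png")[185:325,225:395]
cv2.imwrite("pics/crop.png",cv2.resize(a,None,fx=4,fy=4,interpolation=cv2.INTER_CUBIC))
E
```

```text
scene handles 301 [289. 211.] [0.541  0.1857 0.0867] [array([543.4, 190. ]), array([111.2,  17.3]), np.float64(73.6)]
scene handles 593 [343. 253.] [0.5267 0.0172 0.0865] [array([526.3,  20.7]), array([ 25.3, 129.6]), np.float64(28.8)]
scene disc 189 [349. 185.] [0.7578 0.1764 0.032 ] [array([764.1, 174.7]), array([106.8,  39.1]), np.float64(57.3)]
scene disc 4384 [303. 253.] [0.5054 0.1121 0.0344] [array([517.3, 131.4]), array([285.5, 164.4]), np.float64(74.4)]
scene disc 70 [371. 228.] [0.6661 0.0398 0.0329] [array([668.6,  44.6]), array([24.9, 63.3]), np.float64(25.0)]
scene disc 2335 [530. 289.] [ 0.7438 -0.2979  0.0334] [array([ 740.9, -286.3]), array([127.3, 118.1]), np.float64(90.0)]
scene tub? 555 [373. 214.] [0.6862 0.0523 0.0568] [array([688. ,  53.3]), array([71.3, 71.6]), np.float64(20.1)]
scene tub? 38 [287. 220.] [0.537  0.1913 0.0551] [array([537. , 193.9]), array([28.1, 12.5]), np.float64(76.8)]
scene tub? 67 [316. 259.] [0.4993 0.0644 0.0554] [array([499.4,  65.2]), array([16.1, 26.1]), np.float64(29.1)]
side handles 231 [280. 201.] [0.5449 0.1809 0.0867] [array([545
[... 263 characters left out ...]
9]), np.float64(74.4)]
side disc 215 [371. 221.] [0.7593 0.1702 0.0322] [array([759.2, 166.4]), array([93.6, 40.3]), np.float64(56.6)]
side disc 122 [348. 257.] [0.6842 0.0288 0.033 ] [array([686.2,  34.4]), array([28.8, 64.8]), np.float64(84.7)]
side disc 2082 [436. 384.] [ 0.7598 -0.2655  0.0327] [array([ 747.6, -256. ]), array([ 70. , 106.1]), np.float64(88.1)]
side tub? 37 [283. 212.] [0.5502 0.1853 0.0561] [array([551.3, 185.5]), array([28.5, 10.7]), np.float64(45.4)]
side tub? 602 [349. 241.] [0.6875 0.0498 0.0572] [array([688.1,  52.9]), array([71.9, 70.5]), np.float64(83.8)]
side tub? 47 [257. 241.] [0.5002 0.0613 0.056 ] [array([498.1,  63.3]), array([11.8, 28.3]), np.float64(37.2)]
```

View pics/crop.png

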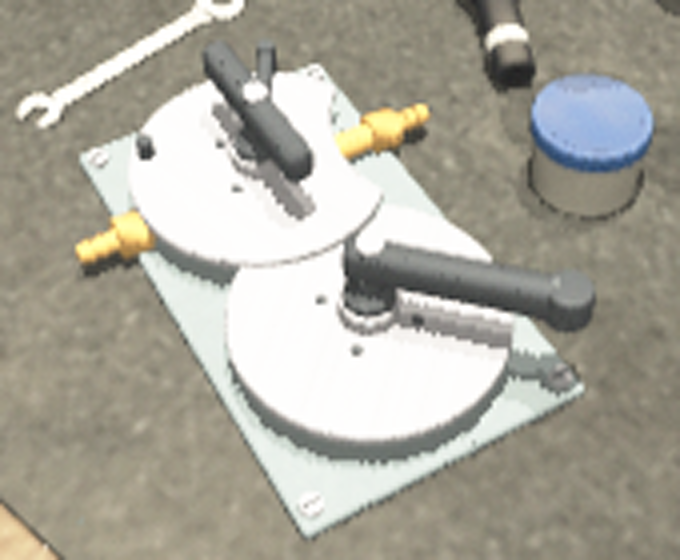

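The crop shows the bar running roughly along world 73°, the peg at crop (145,147), the stop post at (265,60) and the lever boss at (365,270). The valve axis is near (0.5445, 0.190) and the lever pivot near (0.505, 0.067). Next: a helper for move deltas, an estimate of the peg angle, then move above the valve.

```bash
cat >> h.py <<'E'
from scipy.spatial.transform import Rotation as R
def delta(x,y,z,phi,s=None):
    """shift in tool axes and turn about tool z (deg, + = cw) to TCP x,y,z with tool y at world angle phi"""
    s=s or get_state();M=R.from_quat(np.roll(s["orientation"],-1)).as_matrix()
    f=np.degrees(np.arctan2(M[1,1],M[0,1]))
    # target rotation, tool straight down
    p=np.radians(phi);yv=np.array([np.cos(p),np.sin(p),0]);zv=np.array([0,0,-1.]);T=np.stack([np.cross(yv,zv),yv,zv],1)
    return (M.T@(np.array([x,y,z])-s["tcp_pos"])).round(4),R.from_matrix(M.T@T).as_rotvec(degrees=True).round(2),round(f,2)
E
python3 - <<'E'
from h import *
A=np.array([.5445,.190])
c=calibration("scene")
for nm,u,v,z in(("peg",261.3,221.8,.045),("post",291.5,197,.047)):
    q=ray(u,v,c,z)[:2]-A;print(nm,q,np.hypot(*q),np.degrees(np.arctan2(q[1],q[0])))
print(delta(.5445,.19,.15,163.5))
E
```

```text
peg [-0.04427036  0.04941396] 0.06634458691787201 131.85741972425652
post [0.06421813 0.05653716] 0.08555944400616472 41.36044662436768
(array([-0.4222, -0.1815,  0.0807]), array([-6.000e-02, -9.000e-02, -9.721e+01]), np.float64(66.29))
```

Call:
drive_tool:
  deltas:
    - [[0, -0.04, -0.017, 0.008, 0, 0, -9], [0, -0.08, -0.034, 0.016, 0, 0, -18], [0, -0.12, -0.052, 0.023, 0, 0, -27], [0, -0.16, -0.069, 0.031, 0, 0, -36], [0, -0.2, -0.086, 0.038, 0, 0, -45], [0, -0.24, -0.103, 0.046, 0, 0, -54], [0, -0.28, -0.12, 0.054, 0, 0, -63], [0, -0.32, -0.138, 0.061, 0, 0, -72], [0, -0.36, -0.155, 0.069, 0, 0, -81], [0, -0.4, -0.172, 0.076, 0, 0, -90], [0, -0.4222, -0.1815, 0.0807, 0, 0, -97.2], [0, -0.4222, -0.1815, 0.0807, 0, 0, -97.2]]
  newtons: 40

```text
clock: 1.6
tcp_pos: [0.5453, 0.189, 0.1495]
orientation: [-0.001, -0.597, 0.802, 0.0]
wrist_force: [-0.1, 0.5, -0.1]
finger_gap: 0.0855
grip_force: 0.0
```

```bash
python3 - <<'E'
from h import *
s=get_state();c=calibration("wrist");p,d=read_camera("wrist");cv2.imwrite("pics/w1.png",p[:,:,::-1])
print(s["tcp_pos"],s["joint_pos"],s["clock"],s["wrist_force"],s["ft_torque"])
P,u,v=cloud(d,c)
m=(P[:,2]>.078)&(P[:,2]<.1);im=np.zeros(d.shape,np.uint8);im[v[m],u[m]]=255
k,l,st,ce=cv2.connectedComponentsWithStats(im)
for i in range(1,k):
    if st[i,4]<100: continue
    q=P[l[v,u]==i];print(st[i,4],ce[i].round(),q.mean(0).round(4),cv2.minAreaRect((q[:,:2]*1000).astype(np.float32)))
print(delta(.5445,.19,.06,163.5))
E
```

```text
[0.54534255 0.18903458 0.1494808 ] [ 1.94617278e-01  3.54154700e-01 -9.91253772e-02  1.11911538e+00
  5.22873621e-06 -1.08471915e+00] 1.6 [-0.1296802   0.48924513 -0.08780951] [ 0.03678065 -0.00218867 -0.01057091]
550 [335.   8.] [0.5032 0.0783 0.0843] ((504.1465759277344, 78.30867004394531), (10.014214515686035, 22.694381713867188), 71.33139038085938)
4337 [323. 207.] [0.5425 0.1881 0.086 ] ((543.4717407226562, 192.24485778808594), (110.27186584472656, 18.005199432373047), 72.86129760742188)
(array([-0.0001, -0.    ,  0.0899]), array([ 0.09, -0.02, -0.18]), np.float64(163.32))
```

View pics/w1.png

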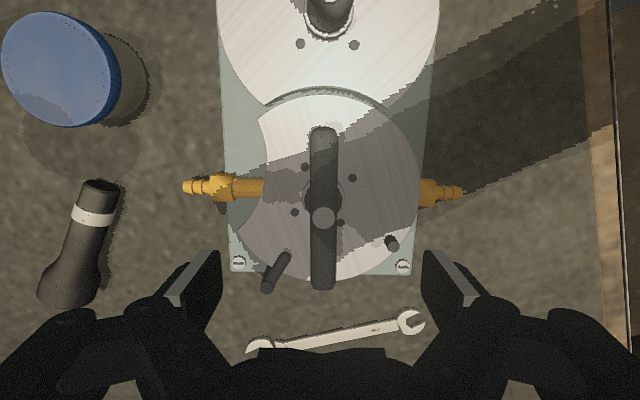

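Wrist view: the bar is centred at (323,207), the peg at (392,243) and the post finger at (275,272). The valve scallop faces left at about (265,170), so roughly 80–90° remains. Descending and gripping.

Call:
drive_tool:
  deltas:
    - [[0, -0.001, 0.0015, 0.02, 0, 0, 0], [0, -0.001, 0.0015, 0.045, 0, 0, 0], [0, -0.001, 0.0015, 0.07, 0, 0, 0], [0, -0.001, 0.0015, 0.0897, 0, 0, 0], [0, -0.001, 0.0015, 0.0897, 0, 0, 0], [255, -0.001, 0.0015, 0.0897, 0, 0, 0], [255, -0.001, 0.0015, 0.0897, 0, 0, 0], [255, -0.001, 0.0015, 0.0897, 0, 0, 0], [255, -0.001, 0.0015, 0.0897, 0, 0, 0], [255, -0.001, 0.0015, 0.0897, 0, 0, 0], [255, -0.001, 0.0015, 0.0897, 0, 0, 0], [255, -0.001, 0.0015, 0.0897, 0, 0, 0]]
  newtons: 40

```text
clock: 3.15
tcp_pos: [0.5448, 0.1918, 0.0617]
orientation: [0.001, -0.598, 0.801, -0.001]
wrist_force: [2.8, -1.3, 6.0]
finger_gap: 0.0173
grip_force: 44.7
```

```bash
python3 -c "
from h import *
s=get_state();print(s['ft_torque'],s['wrist_force'],delta(.5442,.1905,.06,163.2))"
```

```text
[-0.2618583  -0.29397429 -0.24829047] [ 2.75228797 -1.27149824  6.01810512] (array([0.0014, 0.0002, 0.0017]), array([-0.13,  0.04,  0.26]), np.float64(163.46))
```

Call:
drive_tool:
  deltas:
    - [[255, 0, 0, 0, 0, 0, 5], [255, 0, 0, 0, 0, 0, 12], [255, 0, 0, 0, 0, 0, 19], [255, 0, 0, 0, 0, 0, 26], [255, 0, 0, 0, 0, 0, 33], [255, 0, 0, 0, 0, 0, 40], [255, 0, 0, 0, 0, 0, 47], [255, 0, 0, 0, 0, 0, 54], [255, 0, 0, 0, 0, 0, 60], [255, 0, 0, 0, 0, 0, 60]]

```text
clock: 4.4
tcp_pos: [0.5453, 0.1913, 0.0617]
orientation: [0.002, -0.117, 0.993, -0.001]
wrist_force: [3.4, -4.5, 4.7]
finger_gap: 0.0175
grip_force: 44.6
```

```bash
python3 -c "
from h import *
s=get_state();print(s['ft_torque'],s['wrist_force'],s['joint_pos'][5],delta(.5442,.1905,.06,163.2))"
```

```text
[-0.58736892 -0.68754823 -0.21505053] [ 3.44164221 -4.48829328  4.74414219] -0.034407316194479794 (array([ 0.0013, -0.0005,  0.0017]), array([ -0.17,   0.1 , -59.81]), np.float64(103.39))
```

Call:
drive_tool:
  deltas:
    - [[255, 0, 0, 0, 0, 0, 3], [255, 0, 0, 0, 0, 0, 6], [255, 0, 0, 0, 0, 0, 9], [255, 0, 0, 0, 0, 0, 12], [255, 0, 0, 0, 0, 0, 12]]

```text
clock: 5.03
tcp_pos: [0.5453, 0.1912, 0.0617]
orientation: [0.002, -0.012, 1.0, -0.001]
wrist_force: [4.4, -3.7, 5.5]
finger_gap: 0.0172
grip_force: 44.6
```

```bash
python3 -c "
from h import *
s=get_state();print(s['ft_torque'],s['wrist_force'],s['joint_pos'][5],delta(.5442,.1905,.06,163.2))"
```

```text
[-0.71353807 -0.67924245 -0.09466845] [ 4.38191695 -3.74542581  5.48702908] 0.17438077482084616 (array([ 0.0012, -0.0006,  0.0017]), array([ -0.19,   0.11, -71.77]), np.float64(91.43))
```

Call:
drive_tool:
  deltas:
    - [[255, 0, 0, 0, 0, 0, 2], [255, 0, 0, 0, 0, 0, 4], [255, 0, 0, 0, 0, 0, 6], [255, 0, 0, 0, 0, 0, 6]]

```text
clock: 5.52
tcp_pos: [0.5454, 0.1911, 0.0617]
orientation: [0.002, 0.04, 0.999, -0.001]
wrist_force: [4.0, -4.1, 3.9]
finger_gap: 0.0173
grip_force: 44.5
```

```bash
python3 -c "
from h import *
s=get_state();print(s['ft_torque'],s['wrist_force'],s['joint_pos'][5],delta(.5442,.1905,.06,163.2))"
```

```text
[-0.81037121 -0.72340365 -0.05670424] [ 4.03856037 -4.05854783  3.94743086] 0.27876954585826674 (array([ 0.0011, -0.0007,  0.0017]), array([ -0.19,   0.12, -77.76]), np.float64(85.44))
```

Call:
drive_tool:
  deltas:
    - [[255, 0, 0, 0, 0, 0, 2], [255, 0, 0, 0, 0, 0, 4], [255, 0, 0, 0, 0, 0, 6], [255, 0, 0, 0, 0, 0, 6]]

```text
clock: 6.02
tcp_pos: [0.545, 0.1912, 0.0618]
orientation: [0.002, 0.09, 0.996, -0.001]
wrist_force: [4.3, -5.1, 6.2]
finger_gap: 0.0172
grip_force: 77.4
```

```bash
python3 -c "
from h import *
s=get_state();print(s['ft_torque'],s['wrist_force'],s['joint_pos'][5],delta(.5442,.1905,.06,163.2))"
```

```text
[-1.05228731 -0.52982149  1.69749086] [ 4.29948481 -5.0699966   6.17266073] 0.3799951134789568 (array([ 0.0007, -0.0008,  0.0018]), array([ -0.21,   0.09, -83.52]), np.float64(79.68))
```

The stop is felt: torque jumped to 1.7 N m at about 82° turned. Releasing and rising.

Call:
drive_tool:
  deltas:
    - [[255, 0, 0, 0, 0, 0, -1], [0, 0, 0, 0, 0, 0, -1], [0, 0, 0, 0, 0, 0, -1], [0, 0, 0, 0, 0, 0, -1], [0, 0, 0, 0, 0, 0, -1], [0, 0, 0, 0, 0, 0, -1], [0, 0, 0, -0.03, 0, 0, 0], [0, 0, 0, -0.06, 0, 0, 0], [0, 0, 0, -0.09, 0, 0, 0], [0, 0, 0, -0.09, 0, 0, 0]]

```text
clock: 7.28
tcp_pos: [0.5455, 0.1924, 0.1536]
orientation: [0.003, 0.092, 0.996, 0.001]
wrist_force: [0.2, 0.3, -0.5]
finger_gap: 0.0853
grip_force: 0.0
```

```bash
python3 - <<'E'
from h import *
s=get_state();print(s["tcp_pos"],s["clock"],s["wrist_force"])
A=[]
for n in("scene","side","wrist"):
    c=calibration(n);p,d=read_camera(n);cv2.imwrite(f"pics/{n}2.png",p[:,:,::-1])
    P,u,v=cloud(d,c)
    m=(P[:,2]>.078)&(P[:,2]<.1)&(P[:,0]>.3)&(P[:,0]<.65)&(abs(P[:,1])<.3);im=np.zeros(d.shape,np.uint8);im[v[m],u[m]]=255
    k,l,st,ce=cv2.connectedComponentsWithStats(im)
    for i in range(1,k):
        if st[i,4]<30: continue
        q=P[l[v,u]==i];print(n,st[i,4],ce[i].round(),q.mean(0).round(4),cv2.minAreaRect((q[:,:2]*1000).astype(np.float32)))
print(delta(.5393,.0003,.15,27.2))
E
```

```text
[0.54550134 0.19236393 0.15362492] 7.275 [ 0.15849293  0.32077975 -0.46146097]
scene 348 [288. 210.] [0.5411 0.1885 0.0862] ((544.7931518554688, 189.90753173828125), (20.557329177856445, 111.20682525634766), 83.84252166748047)
scene 593 [343. 253.] [0.5266 0.0174 0.0865] ((525.9861450195312, 20.353233337402344), (25.655223846435547, 129.252685546875), 29.35017967224121)
side 334 [280. 200.] [0.545  0.1868 0.0857] ((545.5068359375, 189.71022033691406), (19.284748077392578, 110.13835906982422), 85.13748168945312)
side 476 [271. 242.] [0.5309 0.0103 0.087 ] ((530.136474609375, 19.693256378173828), (24.321260452270508, 124.79283905029297), 25.018253326416016)
wrist 4304 [320. 206.] [0.5391 0.1935 0.0858] ((543.2688598632812, 192.91665649414062), (17.99835205078125, 110.36983489990234), 84.733154296875)
wrist 5233 [ 70. 231.] [0.526  0.0275 0.0855] ((528.560546875, 24.33504867553711), (25.57074546813965, 132.29049682617188), 25.049036026000977)
(array([-0.0312, -0.189 , -0.    ]), array([-0.06, -0.06, 52.29]), np.float64(79.49))
```

View pics/wrist2.png

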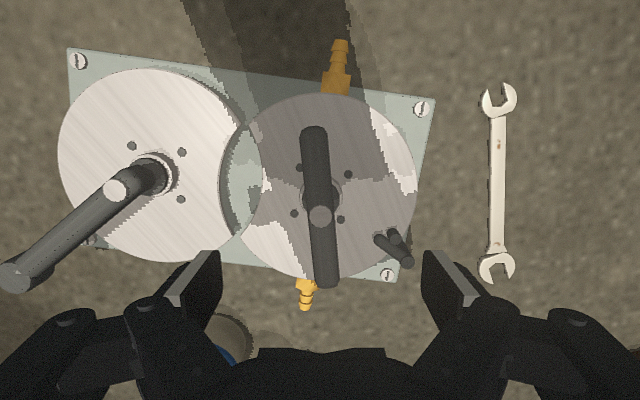

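The wrist view shows the peg against the post finger at (395,245) and the valve scallop centred on the lever disc at (245,195), so the valve is shut. The lever runs from (150,175) to its knob at (20,275). Moving over the lever and descending.

Call:
drive_tool:
  deltas:
    - [[0, -0.005, -0.03, 0, 0, 0, 8], [0, -0.01, -0.06, 0, 0, 0, 16], [0, -0.015, -0.09, 0, 0, 0, 25], [0, -0.02, -0.12, 0, 0, 0, 34], [0, -0.025, -0.15, 0, 0, 0, 43], [0, -0.03, -0.188, 0, 0, 0, 52.5], [0, -0.0304, -0.1884, 0, 0, 0, 52.5], [0, -0.0304, -0.1884, 0.03, 0, 0, 52.5], [0, -0.0304, -0.1884, 0.06, 0, 0, 52.5], [0, -0.0304, -0.1884, 0.09, 0, 0, 52.5], [0, -0.0304, -0.1884, 0.09, 0, 0, 52.5]]

```text
clock: 8.8
tcp_pos: [0.5362, 0.0024, 0.0579]
orientation: [-0.003, 0.522, 0.853, -0.001]
wrist_force: [0.3, -0.3, 0.1]
finger_gap: 0.0852
grip_force: 0.0
```

Call:
drive_tool:
  deltas:
    - [[255, 0, 0, 0, 0, 0, 0], [255, 0, 0, 0, 0, 0, 0], [255, 0, 0, 0, 0, 0, 0], [255, 0, 0, 0, 0, 0, 0], [255, 0, 0, 0, 0, 0, 0], [255, 0, 0, 0, 0, 0, 0], [255, 0, 0, 0, 0, 0, 0]]
  newtons: 40

```text
clock: 9.68
tcp_pos: [0.5383, 0.0003, 0.0619]
orientation: [0.0, 0.523, 0.852, -0.001]
wrist_force: [-4.6, -2.9, 6.9]
finger_gap: 0.0172
grip_force: 41.2
```

```bash
python3 - <<'E'
from h import *
s=get_state();print(s["wrist_force"],s["ft_torque"],s["joint_pos"])
g=s["tcp_pos"][:2];M=R.from_quat(np.roll(s["orientation"],-1)).as_matrix()
Pv=np.array([.5047,.0679]);q=g-Pv;print(g,np.hypot(*q),np.degrees(np.arctan2(q[1],q[0])))
for a in (5,10,20,30,40,50,60,70,80,90,93):
    t=np.radians(-a);r=np.array([[np.cos(t),-np.sin(t)],[np.sin(t),np.cos(t)]])@q
    x=M.T@np.r_[Pv+r-g,0];print(a,x.round(4))
E
```

```text
[-4.57808649 -2.93201782  6.94783543] [-0.50339404  0.90094258 -0.07651655] [-0.14751821  0.35615459 -0.33050871  0.88493072 -0.00187742  0.95299457]
[5.38270434e-01 3.22896029e-04] 0.07545620591284602 -63.58308628525589
5 [ 0.0003 -0.0066  0.    ]
10 [ 0.0013 -0.0131  0.    ]
20 [ 0.0048 -0.0258  0.    ]
30 [ 0.0105 -0.0376  0.0001]
40 [ 0.0181 -0.0483  0.0001]
50 [ 0.0275 -0.0576  0.0001]
60 [ 0.0383 -0.065   0.0001]
70 [ 0.0503 -0.0704  0.0001]
80 [ 0.063  -0.0737  0.0001]
90 [ 0.0761 -0.0748  0.    ]
93 [ 0.0801 -0.0746  0.    ]
```

Gripped on the lever. Swinging the first part.

Call:
drive_tool:
  deltas:
    - [[255, 0.0003, -0.0066, 0, 0, 0, 5], [255, 0.0013, -0.0131, 0, 0, 0, 10], [255, 0.0028, -0.0195, 0, 0, 0, 15], [255, 0.0048, -0.0258, 0, 0, 0, 20], [255, 0.0074, -0.0318, 0, 0, 0, 25], [255, 0.0105, -0.0376, 0, 0, 0, 30], [255, 0.0105, -0.0376, 0, 0, 0, 30]]

```text
clock: 10.55
tcp_pos: [0.5002, -0.0077, 0.0618]
orientation: [0.001, 0.726, 0.688, -0.001]
wrist_force: [-4.2, -4.0, 6.3]
finger_gap: 0.0175
grip_force: 41.0
```

```bash
python3 - <<'E'
from h import *
s=get_state();print(s["wrist_force"],s["ft_torque"],s["joint_pos"])
g=s["tcp_pos"][:2];M=R.from_quat(np.roll(s["orientation"],-1)).as_matrix();print(g,np.degrees(np.arctan2(M[1,1],M[0,1])))
Pv=np.array([.5047,.0679]);q=g-Pv;print(g,np.hypot(*q),np.degrees(np.arctan2(q[1],q[0])))
E
```

```text
[-4.24551754 -4.04994617  6.33338374] [-0.69836287  0.75651148  0.10317645] [-0.17443435  0.29105038 -0.42642867  0.85317797 -0.00257675  1.45030976]
[ 0.50020395 -0.00770135] -3.0910029479477203
[ 0.50020395 -0.00770135] 0.07573492633194934 -93.40340031131134
```

Call:
drive_tool:
  deltas:
    - [[255, 0.0005, -0.0079, 0, 0, 0, 6], [255, 0.0018, -0.0157, 0, 0, 0, 12], [255, 0.0039, -0.0233, 0, 0, 0, 18], [255, 0.0069, -0.0307, 0, 0, 0, 24], [255, 0.0105, -0.0376, 0, 0, 0, 30], [255, 0.0147, -0.0442, 0, 0, 0, 36], [255, 0.0197, -0.0504, 0, 0, 0, 42], [255, 0.0254, -0.0559, 0, 0, 0, 48], [255, 0.0316, -0.061, 0, 0, 0, 54], [255, 0.0316, -0.061, 0, 0, 0, 54]]

```text
clock: 11.8
tcp_pos: [0.4407, 0.027, 0.0618]
orientation: [0.002, 0.959, 0.283, -0.001]
wrist_force: [-5.0, -5.1, 7.8]
finger_gap: 0.0173
grip_force: 41.5
```

```bash
python3 - <<'E'
from h import *
s=get_state();print(s["wrist_force"],s["ft_torque"],s["joint_pos"])
g=s["tcp_pos"][:2];M=R.from_quat(np.roll(s["orientation"],-1)).as_matrix();print(g,np.degrees(np.arctan2(M[1,1],M[0,1])))
Pv=np.array([.5047,.0679]);q=g-Pv;print(g,np.hypot(*q),np.degrees(np.arctan2(q[1],q[0])))
E
```

```text
[-5.02020331 -5.11351984  7.79263502] [-0.9612294   0.99595357 -0.35151673] [-0.11862513  0.19020255 -0.56382485  0.81710029 -0.0034334   2.44941615]
[0.44073576 0.02699923] -57.13772371664004
[0.44073576 0.02699923] 0.07592296293453274 -147.40386001005925
```

Call:
drive_tool:
  deltas:
    - [[255, 0, -0.0026, 0, 0, 0, 2], [255, 0.0002, -0.0053, 0, 0, 0, 4], [255, 0.0003, -0.0073, 0, 0, 0, 5.5], [255, 0.0003, -0.0073, 0, 0, 0, 5.5]]

```text
clock: 12.3
tcp_pos: [0.4371, 0.0332, 0.0618]
orientation: [0.001, 0.972, 0.237, -0.001]
wrist_force: [-5.4, -5.6, 8.8]
finger_gap: 0.0173
grip_force: 41.5
```

```bash
python3 - <<'E'
from h import *
s=get_state();print(s["wrist_force"],s["ft_torque"])
g=s["tcp_pos"][:2];M=R.from_quat(np.roll(s["orientation"],-1)).as_matrix();print(g,np.degrees(np.arctan2(M[1,1],M[0,1])))
Pv=np.array([.5047,.0679]);q=g-Pv;print(g,np.hypot(*q),np.degrees(np.arctan2(q[1],q[0])))
E
```

```text
[-5.40320065 -5.60847327  8.76559411] [-0.88503397  1.00424075 -0.30921659]
[0.43714816 0.03317579] -62.60676761326753
[0.43714816 0.03317579] 0.075954074926373 -152.7951113653314
```

Call:
drive_tool:
  deltas:
    - [[255, 0, -0.0013, 0, 0, 0, 1], [255, 0, -0.0026, 0, 0, 0, 2], [255, 0, -0.0026, 0, 0, 0, 2]]

```text
clock: 12.68
tcp_pos: [0.4371, 0.0337, 0.0619]
orientation: [0.004, 0.975, 0.221, -0.0]
wrist_force: [-1.7, -13.6, 4.6]
finger_gap: 0.0173
grip_force: 46.0
```

```bash
python3 - <<'E'
from h import *
s=get_state();print(s["wrist_force"],s["ft_torque"])
g=s["tcp_pos"][:2]
Pv=np.array([.5047,.0679]);q=g-Pv;print(g,np.hypot(*q),np.degrees(np.arctan2(q[1],q[0])))
E
```

```text
[ -1.729152   -13.5592432    4.59095507] [-2.28859138  0.51631611  0.88207703]
[0.43710998 0.03367125] 0.0757629049187814 -153.1415627769081
```

The far stop is felt at about 90°. Backing off the wind-up, releasing, rising and checking.

Call:
drive_tool:
  deltas:
    - [[255, 0, 0.002, 0, 0, 0, -1.5], [0, 0, 0.002, 0, 0, 0, -1.5], [0, 0, 0.002, 0, 0, 0, -1.5], [0, 0, 0.002, 0, 0, 0, -1.5], [0, 0, 0.002, 0, 0, 0, -1.5], [0, 0, 0.002, 0, 0, 0, -1.5], [0, 0, 0.002, -0.03, 0, 0, -1.5], [0, 0, 0.002, -0.07, 0, 0, -1.5], [0, 0, 0.002, -0.11, 0, 0, -1.5], [0, 0, 0.002, -0.11, 0, 0, -1.5]]

```text
clock: 13.92
tcp_pos: [0.4399, 0.0348, 0.1739]
orientation: [0.001, 0.972, 0.233, 0.003]
wrist_force: [1.4, 0.0, -0.8]
finger_gap: 0.0854
grip_force: 0.0
```

```bash
python3 - <<'E'
from h import *
s=get_state();print(s["tcp_pos"],s["clock"],s["wrist_force"])
for n in("scene","side","wrist"):
    c=calibration(n);p,d=read_camera(n);cv2.imwrite(f"pics/{n}3.png",p[:,:,::-1])
    P,u,v=cloud(d,c)
    m=(P[:,2]>.078)&(P[:,2]<.1)&(P[:,0]>.3)&(P[:,0]<.65)&(abs(P[:,1])<.3);im=np.zeros(d.shape,np.uint8);im[v[m],u[m]]=255
    k,l,st,ce=cv2.connectedComponentsWithStats(im)
    for i in range(1,k):
        if st[i,4]<30: continue
        q=P[l[v,u]==i];print(n,st[i,4],ce[i].round(),q.mean(0).round(4),cv2.minAreaRect((q[:,:2]*1000).astype(np.float32)))
E
```

```text
[0.43994627 0.0348395  0.17389177] 13.925 [ 1.40773007  0.04910501 -0.81427525]
scene 560 [309. 271.] [0.4502 0.0388 0.0871] ((459.0608215332031, 42.50286102294922), (130.8070068359375, 24.667978286743164), 25.012380599975586)
side 334 [280. 200.] [0.5456 0.1866 0.0857] ((545.5679321289062, 189.45257568359375), (18.685815811157227, 109.9434585571289), 83.61900329589844)
side 597 [232. 236.] [0.4566 0.0385 0.086 ] ((457.3908996582031, 45.508392333984375), (128.57676696777344, 26.540773391723633), 28.130949020385742)
wrist 743 [137.  10.] [0.4959 0.1931 0.0845] ((495.54693603515625, 192.88803100585938), (13.150446891784668, 24.015853881835938), 32.06169128417969)
wrist 4856 [323. 166.] [0.4604 0.0471 0.086 ] ((457.5205078125, 47.194053649902344), (129.3064727783203, 25.216999053955078), 28.430500030517578)
```

View pics/wrist3.png

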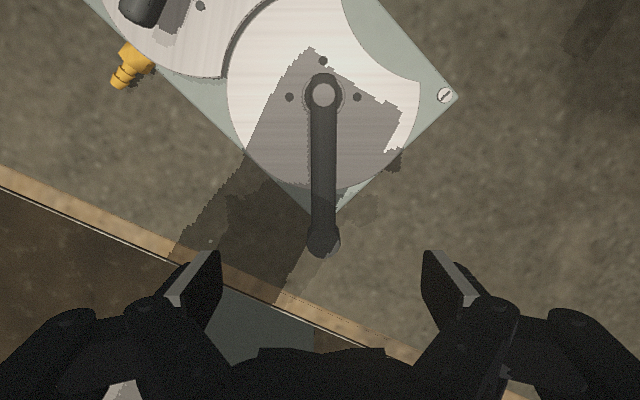

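The wrist view shows the lever pointing towards the robot and right, from (323,95) to (323,240). It traps the valve disc and the gripper is clear. Measured swing is about 89°, against a threshold of 83°.

```bash
python3 -c "
from workcell import *
print(hand_in())"
```

```text
the job is handed in; nothing more can be done
None
```

I shut the valve firmly against its stop, at about 1.7 N m. I then swung the lock-off lever about 89° to its far stop and handed the job in at about 14 s; the torch, tub and spanner were never touched, and no verdict came back.

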